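# Make up the two glazed sugar-and-cream sets on their tiles

## Task

Make up the two sets for the table, each in the middle of the tile of its own colour: for the blue one stand the blue sugar bowl on the blue tile, the blue jug in the mouth of the bowl, and the blue lid on the jug; for the ochre one stand the ochre sugar bowl on the ochre tile and put the ochre lid on it. Set each piece down gently, upright and fully seated on the one below, and do not shift or knock over the glaze jar, the white cup or the violet vase standing among them.

Things in the scene. Friction and masses are not known exactly. Their poses are not given: they have to be found in the camera images.
- blue_bowl: Loose cobalt blue sugar bowl, glazed stoneware, round, no handle: 66 mm diameter (straight sides from 10 mm up to the rim, foot 58 mm), 50 mm high, wall 5 mm, mouth (bore) 56 mm, floor 6 mm thick; gold line near the rim; about 160 g. Origin: centre of its underside, z up through the mouth. Starts upright on the bench.
- blue_jug: Loose cobalt blue jug, two pale bands: body 65 mm diameter, 60 mm high, mouth 56 mm. Its pale foot (50 mm diameter, 6 mm deep, edge tapered) drops into a bowl's mouth until the body rests on the rim. Handle on the -x side to 57 mm from the axis, spout on +x to 49 mm; grip the +y and -y sides. 160 g. Origin: centre of the foot's underside, z up; seated, 44 mm above the bowl's. Starts upright.
- blue_lid: Loose cobalt blue lid, 62 mm diameter, 38 mm high. Its pale plug below (49 mm diameter, 6 mm deep, edge tapered) drops into a 56 mm mouth until the flange rests on the rim. Domed flange 6 to 17 mm up, then a round knob to grip, 21 mm diameter, 17 to 38 mm up. About 50 g. Origin: centre of the plug's underside, z up through the knob; seated, 6 mm below the rim. Starts on the bench, knob up.
- ochre_bowl: Loose ochre yellow sugar bowl, glazed stoneware, round, no handle: 66 mm diameter (straight sides from 10 mm up to the rim, foot 58 mm), 50 mm high, wall 5 mm, mouth (bore) 56 mm, floor 6 mm thick; gold line near the rim; about 160 g. Origin: centre of its underside, z up through the mouth. Starts upright on the bench.
- ochre_lid: Loose ochre yellow lid, 62 mm diameter, 38 mm high. Its pale plug below (49 mm diameter, 6 mm deep, edge tapered) drops into a 56 mm mouth until the flange rests on the rim. Domed flange 6 to 17 mm up, then a round knob to grip, 21 mm diameter, 17 to 38 mm up. About 50 g. Origin: centre of the plug's underside, z up through the knob; seated, 6 mm below the rim. Starts on the bench, knob up.
- blue_tile: Square cobalt blue-glazed tile with a pale diamond pattern, 100 x 100 x 8 mm, lying flat on the bench and stuck down. Origin: centre of its underside, z up; the top face is 8 mm above it, x and y along its sides.
- ochre_tile: Square ochre yellow-glazed tile with a pale diamond pattern, 100 x 100 x 8 mm, lying flat on the bench and stuck down. Origin: centre of its underside, z up; the top face is 8 mm above it, x and y along its sides.
- glaze_jar: Bystander: jar of glaze with a green cap and a paper label, 50 mm diameter, 65 mm high, about 200 g, loose. Origin: centre of its underside. To be left where it stands.
- white_cup: Bystander: off-white beaker without handle, 58 mm diameter at the rim, 55 mm high, about 180 g, loose. Origin: centre of its underside. To be left where it stands.
- violet_vase: Bystander: small dark violet bud vase, 57 mm diameter at the belly, narrow neck, 74 mm high, about 180 g, loose. Origin: centre of its underside. To be left where it stands.
There are look-alikes about, which are no part of the job. What is shaped like the ochre_lid but pink or red is not meant.

How it is judged:
At the end, for the whole second after the job is handed in: Each bowl within 15 mm of the centre of the tile of its colour; blue jug on the blue bowl, blue lid on the jug, ochre lid on the ochre bowl, each within 6 mm of the axis of the piece below and 3 mm of its seated height; all upright within 5 degrees, released and at rest (horizontal distance between blue_bowl and blue_tile below 0.015 m and z of blue_bowl in the frame of blue_tile between 0.005 and 0.011 m and angle between each of blue_bowl, blue_jug, blue_lid, ochre_bowl, ochre_lid's own z axis and vertical below 0.09 rad and linear speed of each of blue_bowl, blue_jug, blue_lid, ochre_bowl, ochre_lid below 0.02 m/s and horizontal distance between blue_jug and blue_bowl below 0.006 m and z of blue_jug in the frame of blue_bowl between 0.041 and 0.047 m and horizontal distance between blue_lid and blue_jug below 0.006 m and z of blue_lid in the frame of blue_jug between 0.051 and 0.057 m and horizontal distance between ochre_bowl and ochre_tile below 0.015 m and z of ochre_bowl in the frame of ochre_tile between 0.005 and 0.011 m and horizontal distance between ochre_lid and ochre_bowl below 0.006 m and z of ochre_lid in the frame of ochre_bowl between 0.041 and 0.047 m); the robot touches nothing.
It fails at once if a piece is let fall (from more than about 10 mm) instead of being set down ((linear speed of blue_bowl above 0.45 m/s and contact force between blue_bowl and the fingers below 0.05 N) or (linear speed of blue_jug above 0.45 m/s and contact force between blue_jug and the fingers below 0.05 N) or (linear speed of blue_lid above 0.45 m/s and contact force between blue_lid and the fingers below 0.05 N) or (linear speed of ochre_bowl above 0.45 m/s and contact force between ochre_bowl and the fingers below 0.05 N) or (linear speed of ochre_lid above 0.45 m/s and contact force between ochre_lid and the fingers below 0.05 N)).
It fails at once if a piece of either set is tipped more than 40 degrees (angle between any of blue_bowl, blue_jug, blue_lid, ochre_bowl, ochre_lid's own z axis and vertical above 0.7 rad).
It fails at once if a piece is driven hard onto another piece or a tile (over 45 N) (contact force between blue_bowl and blue_tile above 45 N or contact force between ochre_bowl and ochre_tile above 45 N or contact force between blue_jug and blue_bowl above 45 N or contact force between blue_lid and blue_jug above 45 N or contact force between ochre_lid and ochre_bowl above 45 N).
It fails at once if the glaze jar, the white cup or the violet vase is shifted more than 25 mm or knocked over (distance of any of glaze_jar, white_cup, violet_vase from where it was at the start of the episode above 0.025 m or angle between any of glaze_jar, white_cup, violet_vase's own z axis and vertical above 0.5 rad).
It also fails if it takes over 144 s, if anything falls off the work surface, if the arm or the gripper's body presses on something with over 40 N, if the wrist force passes 120 N, or if a joint passes its speed limit or range.

## Robot

A 6-joint arm with a two-finger parallel gripper is mounted at the origin on the work surface. World frame = base frame: x ahead of the robot, y to its left, z up, the work surface at z = 0. Lengths are in m, angles in rad, forces in N, time in s.
With the tool pointing down it reaches from about 0.35 to 0.775 m from the base axis. Payload 7.3 kg.
Tool frame: the origin (TCP) lies on the centre line of the jaws, within the pads' length; the fingertips stand 11 mm ahead of it and the grasp point (between the pads) lies 8 mm behind it; z points along the fingers, y is the line along which they close (so a half turn about z gives the same grasp; the last joint's range is limited). The gripper opens to 92 mm and grips with 3 to 60 N. Pads are 19 mm wide; open, the fingers measure 130 mm over their backs; the gripper's body (75 mm by 190 mm) begins 47 mm behind the grasp point.
Start: joints at [-1.438, 0.342, 1.524, -0, 1.275, -0.146], TCP at [0.145, -0.505, 0.238] pointing down, gripper open.
Joint ranges: [-2.53, 2.53], [-0.77, 2.02], [0.04, 2.7], [-1, 4.14], [0.28, 2.66], [-3.11, 3.11]. Speed limits (rad/s): [2.57, 2.57, 3.14, 3.14, 3.14, 3.14].

## Interface

Orientations are given as a unit quaternion [x, y, z, w].
In Python, from plant import ctrl gives the robot as it stands.
- The arm moves only by the tool drive_tool, never from a script. Its argument "motion" is a list of rows, each a list of 3 entries, a list of its own where there are three numbers: the shift along the tool's x, y, z in cm, then the turn, a rotation vector about the tool's x, y, z in rad, then the opening, from 0 (shut) to 1 (fully open). A call has 1 to 10 rows; each row shifts and turns the commanded pose from where the row before left it, along the tool's axes as they then stand; what a row does not reach is not made up. A row lasts 1/8 s, in which the tool goes at most 62.5 mm and 10.7 degrees, less where a joint would pass 70% of its speed; a pose out of reach is approached as far as the arm can. A call is refused whole if a number of a shift passes 6.25 or a number of a turn 0.188, either way. A call with a gripper value outside its range is refused whole. The fingers move at their own pace and stop on an object; "force" is the grip in N (left out, the last holds). Time passes only in rows, so rows that do not move let the fingers close. It gives the time, the measured TCP pose, the force, the opening and the grip force at its end, in the units of the state.
- ctrl.get_obs(): the state, without advancing time (a new reading comes with each control period).
- ctrl.capture(name): name is "side" or "top"; returns a dict with "pixels" (400x640x3 uint8, red, green, blue), "z_map" (400x640 float32, m along the optical axis (not along the pixel's ray), 0 where there is no reading), "K" (3x3 intrinsics, pixels), "dist" ([k1, k2, p1, p2, k3] as OpenCV has them; the pictures are not rectified), "T" (4x4, takes a point from camera to world coordinates). Camera axes: x right, y up, looking along -z (the intrinsics and any distortion apply to the point x, -y, -z); pixel columns grow to the right and rows downward; lengths in m; the calibration is good to about 2 mm. A picture is of the moment at which its call begins.
- ctrl.close_job(): hands the job in; it is judged then, once.
The state is a dict: "t": time; "qpos": joint angles; "joint_vel": joint speeds; "tau": joint torques, N m; "tool_pos": TCP position; "tcp_rot": TCP orientation; "ft_force": force on the tool from outside, world axes, zero at the start; "wrist_torque": the same for the moment, N m; "grip_width": opening from 0.0 (shut) to 1.0 (fully open); "finger_force": force on a finger pad.
Only numpy, scipy, OpenCV 4.12 (cv2) and the standard library are available. Lean on these libraries where they do the work, as an engineer would, in place of code of your own. Each camera call takes 0.05 s, during which the arm holds its last target. There are 200 camera calls.

## Working session

There is one attempt and no reset: what is moved stays moved. The work goes in short steps, Python scripts to look and compute and a tool call to move; the robot and the scene stay as the last step left them, time stands still between calls to the robot, and variables do not carry over. Pictures are saved under pics/ and viewed, at most 14 in all, crops included, and the job is handed in when it is done.

Besides the shell and the picture viewer there is one more tool, called after "Call:" by a JSON object that holds its "api" and its "payload". drive_tool: Moves the arm, as the interface text tells. Its arguments: {"type":"object","properties":{"motion":{"type":"array"},"force":{"type":"number"}},"required":["motion"]}

```bash
mkdir -p pics; ls; python3 - <<'E'
from plant import ctrl
import cv2,numpy as np
o=ctrl.get_obs();print(o)
for n in("side","top"):
    c=ctrl.capture(n);cv2.imwrite(f"pics/{n}0.png",c["pixels"][:,:,::-1]);np.savez(f"{n}0.npz",**c)
    print(n,c["K"],c["dist"],c["T"],(c["z_map"]>0).mean())
E
```

```text
pics
{'t': 0.0, 'qpos': array([-1.43803175e+00,  3.42699040e-01,  1.52500212e+00, -3.59698570e-05,
        1.27541281e+00, -1.45978628e-01]), 'joint_vel': array([-4.49689905e-04,  3.13559014e-05, -8.21010490e-04,  4.04014848e-04,
       -7.62572345e-04, -1.38627968e-05]), 'tau': array([ 2.26861830e-04, -4.31240916e+01, -2.44219261e+01,  7.17903790e-02,
        5.59670012e-02, -1.20004215e-04]), 'tool_pos': array([ 0.1444222 , -0.50433896,  0.23706245]), 'tcp_rot': array([ 9.90302474e-01,  1.38925993e-01, -1.21759930e-05, -7.60755644e-04]), 'ft_force': array([-0.19301432,  0.48504554, -0.48643707]), 'wrist_torque': array([-0.02363573,  0.0105288 , -0.00954727]), 'finger_force': 0.0, 'grip_width': 0.9992377956742341}
side [[462.59112506   0.         324.78884044]
 [  0.         462.59112506 204.92804713]
 [  0.           0.           1.        ]] [0.03161192 0.         0.         0.         0.        ] [[-0.985038    0.07814476 -0.15360186  0.29977155]
 [-0.1722853  -0.46840926  0.86655094  1.24608714]
 [-0.00423212  0.88004895  0.47486412  0.73144116]
 [ 0.          0.          0.          1.        ]] 0.99606640625
top [[516.178859     0.         321.36330364]
 [  0.         516.178859   204.06448774]
 [  0.           0.           1.        ]] [-0.08678689  0.          0.          0.          0.        ] [[ 0.01277407  0.98164177 -0.1903057   0.28884235]
 [-0.99986861  0.01064046 -0.01222917 -0.00910685]
 [-0.00997972  0.19043691  0.98164871  1.40562553]
 [ 0.          0.          0.          1.        ]] 0.996
```

View pics/top0.png

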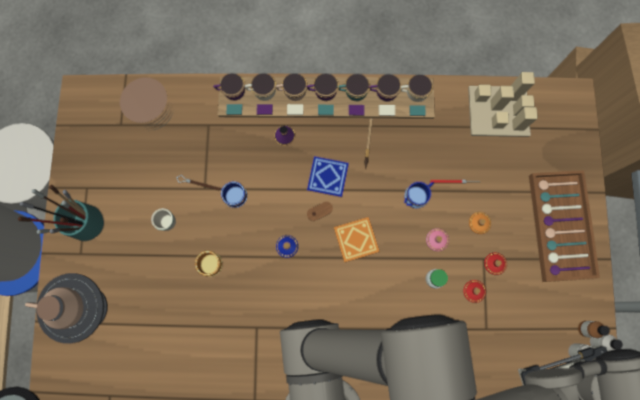

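View pics/side0.png

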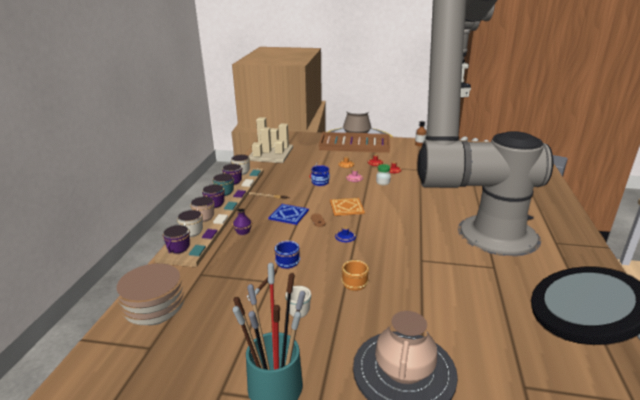

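Top view: blue bowl (234,194), jug (418,195), blue lid (287,246), ochre bowl (208,264), blue tile (328,176), ochre tile (357,240), vase (285,134), cup (162,219) and glaze jar (437,278). 

Candidates for the ochre lid are orange (480,222), pink (437,239), and red (495,263) and (474,291). The orange one at (480,222) fits, as the others are pink or red. I'll confirm it in a crop and measure.

```bash
cat > h.py <<'E'
import cv2,numpy as np
def world(c):
    "world points of all pixels from z_map"
    h,w=c["z_map"].shape
    uv=np.stack(np.meshgrid(np.arange(w),np.arange(h)),-1).reshape(-1,1,2).astype(float)
    n=cv2.undistortPoints(uv,c["K"],c["dist"]).reshape(h,w,2)
    z=c["z_map"]; P=np.dstack([n[...,0]*z,-n[...,1]*z,-z])
    return P@c["T"][:3,:3].T+c["T"][:3,3]
def plane(c,uv,h):
    "pixels cast onto plane z=h"
    n=cv2.undistortPoints(np.asarray(uv,float).reshape(-1,1,2),c["K"],c["dist"]).reshape(-1,2)
    d=np.c_[n[:,0],-n[:,1],-np.ones(len(n))]@c["T"][:3,:3].T; o=c["T"][:3,3]
    return o+d*((h-o[2])/d[:,2])[:,None]
def hsv(c): return cv2.cvtColor(c["pixels"],cv2.COLOR_RGB2HSV)
E
python3 - <<'E'
from h import *
c=dict(np.load("top0.npz"));W=world(c)
cv2.imwrite("pics/crop0.png",cv2.resize(c["pixels"][160:310,390:525,::-1],None,fx=4,fy=4,interpolation=cv2.INTER_CUBIC)[:600,:800])
print("table z",np.median(W[200:240,520:530,2]),np.median(W[200:240,250:290,2]))
for n,u,v,h in [("bbowl",234,194,.05),("jug",418,195,.066),("blid",287,246,.038),("obowl",208,264,.05),("olid",480,222,.038),("vase",285,134,.074),("cup",162,219,.055),("jar",437,278,.065),("pink",437,239,.038),("red1",495,263,.038),("red2",474,291,.038)]:
    w=W[v-20:v+21,u-20:u+21].reshape(-1,3)
    zz=w[:,2]; t=w[zz>h-.007]; 
    (x,y),r=cv2.minEnclosingCircle(t[:,:2].astype(np.float32)) if len(t)>2 else ((0,0),0)
    a=w[zz>.012]; (X,Y),R=cv2.minEnclosingCircle(a[:,:2].astype(np.float32))
    uv=np.argwhere(W[v-20:v+21,u-20:u+21,2]>h-.007)[:,::-1]+[u-20,v-20]
    print(n,"zmax %.3f"%zz.max(),"top c %.4f %.4f r %.4f n%d"%(x,y,r,len(t)),"all %.4f %.4f r %.4f"%(X,Y,R), "rad %.3f"%np.hypot(x,y),"hsv",hsv(c)[v,u+6])
H=hsv(c)
for n,u,v in[("btile",328,176),("otile",357,240)]:
    m=np.zeros(H.shape[:2],np.uint8);s=np.s_[v-28:v+29,u-28:u+29]
    hh=H[s];m[s]=((hh[...,0]>105)&(hh[...,0]<130)&(hh[...,1]>130) if n=="btile" else (hh[...,0]>9)&(hh[...,0]<28)&(hh[...,2]>170))*255
    k=max(cv2.findContours(m,0,2)[0],key=cv2.contourArea)
    q=plane(c,k[:,0],.008);r=cv2.minAreaRect(q[:,:2].astype(np.float32));print(n,r)
E
```

```text
table z 0.00029666963239805 -0.0005006541350961458
bbowl zmax 1.406 top c 0.4500 0.1254 r 0.2100 n163 all 0.4464 0.1493 r 0.2235 rad 0.467 hsv [106  83 205]
jug zmax 1.406 top c 0.4479 -0.1391 r 0.2055 n88 all 0.4580 -0.1536 r 0.2226 rad 0.469 hsv [107  85 200]
blid zmax 1.406 top c 0.3667 0.0485 r 0.0969 n25 all 0.3777 0.0525 r 0.1082 rad 0.370 hsv [115 187 132]
obowl zmax 1.406 top c 0.3473 0.1635 r 0.1823 n175 all 0.3473 0.1635 r 0.1823 rad 0.384 hsv [ 25  92 209]
olid zmax 1.406 top c 0.4021 -0.2206 r 0.2400 n25 all 0.4096 -0.2300 r 0.2518 rad 0.459 hsv [ 15 171 177]
vase zmax 1.406 top c 0.5262 0.0543 r 0.2458 n54 all 0.5527 0.0818 r 0.2791 rad 0.529 hsv [142 128  64]
cup zmax 1.406 top c 0.4052 0.2260 r 0.2624 n127 all 0.4052 0.2260 r 0.2624 rad 0.464 hsv [ 33  25 213]
jar zmax 1.406 top c 0.3270 -0.1645 r 0.1601 n250 all 0.3270 -0.1645 r 0.1601 rad 0.366 hsv [ 66 132 137]
pink zmax 1.406 top c 0.3784 -0.1612 r 0.1766 n21 all 0.3826 -0.1719 r 0.1880 rad 0.411 hsv [172  96 192]
red1 zmax 1.406 top c 0.3456 -0.2416 r 0.2394 n29 all 0.3492 -0.2521 r 0.2504 rad 0.422 hsv [  8 161 157]
red2 zmax 1.406 top c 0.3071 -0.2099 r 0.2017 n30 all 0.3342 -0.2346 r 0.2301 rad 0.372 hsv [  6 167 159]
btile ((0.6406306028366089, -0.0077281370759010315), (0.03633406013250351, 0.037342946976423264), 35.15275955200195)
otile ((0.4644967317581177, -0.08752858638763428), (0.09853963553905487, 0.09874243289232254), 17.463050842285156)
```

View pics/crop0.png

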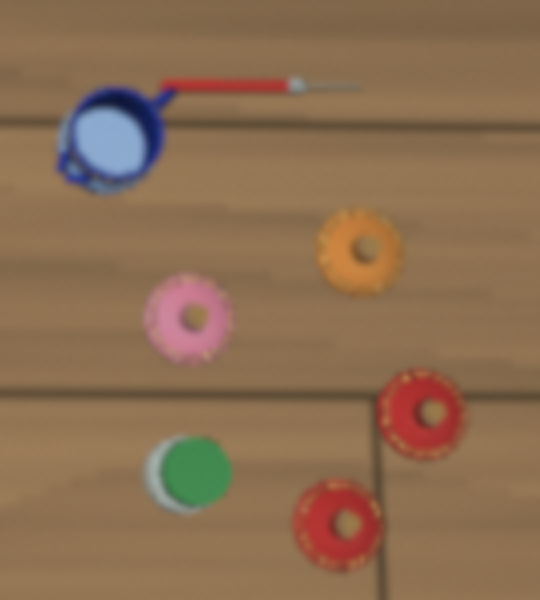

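The crop shows the ochre/orange lid at (480,222), the pink one at (437,239) and the red ones at (495,263) and (474,291), so orange is confirmed. The jug's narrow handle points up-right, ending near (434,183), and its spout is lower-left near (407,202). I'll redo the fits without the missing depth readings.

```bash
cat > m.py <<'E'
from h import *
from scipy.optimize import least_squares
def circ(p):
    f=least_squares(lambda q:np.hypot(p[:,0]-q[0],p[:,1]-q[1])-q[2],[*p.mean(0)[:2],.03],loss="soft_l1",f_scale=.002);return f.x
E
python3 - <<'E'
from m import *
c=dict(np.load("top0.npz"));W=world(c);W[c["z_map"]==0]=0
s=dict(np.load("side0.npz"));S=world(s);S[s["z_map"]==0]=0
V=np.vstack([S.reshape(-1,3)]);T=W.reshape(-1,3)
H=hsv(c)
for n,u,v,h in [("bbowl",234,194,.05),("jug",418,195,.066),("blid",287,246,.038),("obowl",208,264,.05),("olid",480,222,.038),("vase",285,134,.074),("cup",162,219,.055),("jar",437,278,.065),("pink",437,239,.038),("red1",495,263,.038)]:
    a0=plane(c,[[u,v]],h)[0]
    o=[n]
    for A in(T,V):
        w=A[(np.hypot(A[:,0]-a0[0],A[:,1]-a0[1])<.05)&(A[:,2]>.01)&(A[:,2]<.1)]
        t=w[w[:,2]>h-.008]
        (x,y),r=cv2.minEnclosingCircle(t[:,:2].astype(np.float32)) if len(t)>2 else ((0,0),0)
        (X,Y),R=cv2.minEnclosingCircle(w[:,:2].astype(np.float32))
        o.append("| zmax %.3f top %.4f %.4f r%.4f n%d all %.4f %.4f r%.4f"%(w[:,2].max(),x,y,r,len(t),X,Y,R))
    print(*o)
m=(cv2.inRange(H,(105,110,60),(130,255,255)));
for n,u,v,lo,hi in[("btile",328,176,(105,110,60),(130,255,255)),("otile",357,240,(9,90,170),(28,255,255))]:
    m=np.zeros(H.shape[:2],np.uint8);q=np.s_[v-28:v+29,u-28:u+29]
    m[q]=cv2.inRange(H[q],lo,hi);P=np.vstack([k[:,0] for k in cv2.findContours(m,0,1)[0] if cv2.contourArea(k)>5])
    print(n,cv2.minAreaRect(plane(c,P,.008)[:,:2].astype(np.float32)))
# jug handle / spout
a0=plane(c,[[418,195]],.066)[0]
w=T[(np.hypot(T[:,0]-a0[0],T[:,1]-a0[1])<.075)&(T[:,2]>.025)&(T[:,2]<.09)]
d=w[:,:2]-a0[:2];r=np.hypot(*d.T);a=np.degrees(np.arctan2(d[:,1],d[:,0]))
i=r>.036;print(np.c_[r[i]*1e3,a[i],w[i,2]*1e3].round().astype(int).tolist())
E
```

```text
bbowl | zmax 0.058 top 0.5792 0.2479 r0.0343 n163 all 0.5790 0.2477 r0.0345 | zmax 0.053 top 0.5815 0.2505 r0.0352 n183 all 0.5815 0.2509 r0.0355
jug | zmax 0.067 top 0.5795 -0.2443 r0.0386 n102 all 0.5838 -0.2484 r0.0445 | zmax 0.063 top 0.5769 -0.2428 r0.0413 n50 all 0.5756 -0.2454 r0.0434
blid | zmax 0.042 top 0.4392 0.0987 r0.0091 n22 all 0.4417 0.1001 r0.0306 | zmax 0.039 top 0.4419 0.1059 r0.0099 n22 all 0.4435 0.1061 r0.0311
obowl | zmax 0.058 top 0.3915 0.3080 r0.0339 n174 all 0.3915 0.3080 r0.0339 | zmax 0.054 top 0.3911 0.3113 r0.0343 n209 all 0.3906 0.3124 r0.0354
olid | zmax 0.043 top 0.5130 -0.4241 r0.0086 n21 all 0.5130 -0.4270 r0.0306 | zmax 0.040 top 0.5101 -0.4199 r0.0118 n12 all 0.5134 -0.4251 r0.0331
vase | zmax 0.080 top 0.7517 0.1141 r0.0125 n53 all 0.7520 0.1143 r0.0307 | zmax 0.078 top 0.7520 0.1184 r0.0125 n36 all 0.7516 0.1191 r0.0293
cup | zmax 0.061 top 0.5069 0.4353 r0.0297 n119 all 0.5065 0.4354 r0.0298 | zmax 0.056 top 0.5064 0.4393 r0.0303 n119 all 0.5064 0.4393 r0.0303
jar | zmax 0.072 top 0.3597 -0.2982 r0.0230 n244 all 0.3591 -0.2966 r0.0253 | zmax 0
[... 643 characters left out ...]
, -7, 60], [37, -11, 61], [37, -14, 64], [40, -19, 57], [41, -23, 56], [59, -44, 41], [60, -46, 44], [61, -48, 45], [37, -21, 58], [38, -24, 60], [39, -28, 58], [51, -44, 53], [53, -47, 54], [55, -48, 51], [60, -50, 43], [37, -23, 51], [36, -26, 56], [38, -30, 55], [37, -33, 62], [46, -45, 55], [49, -47, 52], [52, -49, 51], [54, -51, 50], [60, -52, 39], [36, -29, 48], [37, -39, 62], [41, -42, 53], [44, -44, 50], [45, -47, 53], [47, -49, 52], [49, -51, 54], [57, -52, 33], [42, -47, 50], [45, -49, 48], [47, -51, 48], [55, -52, 26], [36, -47, 56], [43, -52, 47], [39, -56, 54], [36, -60, 59], [37, -69, 57], [41, 116, 58], [36, 116, 50], [39, 121, 56], [36, 129, 57], [39, 132, 59], [37, 135, 59]]
```

Call:
{"api": "drive_tool", "payload": {"motion": [[[0,0,0],[0,0,0.14],1],[[0,0,0],[0,0,0.14],1],[[4.5,-4,0],[0,0,0],1],[[4.5,-4,0],[0,0,0],1],[[4.5,-4,0],[0,0,0],1],[[4.5,-4,0],[0,0,0],1],[[4.5,-4,0],[0,0,0],1],[[1,-6,0],[0,0,0],1],[[1,-6,0],[0,0,0],1],[[1,-6,0],[0,0,0],1]], "force": 20}}

```text
t: 1.35
tool_pos: [0.3999, -0.1231, 0.2375]
tcp_rot: [1.0, -0.001, -0.0, -0.0]
ft_force: [1.4, 0.2, 0.2]
grip_width: 1.003
finger_force: 0.0
```

```bash
python3 - <<'E'
from m import *
for n in("top","side"):
    c=dict(np.load(n+"0.npz"));W=world(c);W[c["z_map"]==0]=0;T=W.reshape(-1,3)
    w=T[(np.hypot(T[:,0]-.578,T[:,1]+.243)<.06)&(T[:,2]>.055)&(T[:,2]<.09)]
    q=circ(w)
    for _ in range(3):
        d=np.hypot(w[:,0]-q[0],w[:,1]-q[1]);q=circ(w[(d<.0345)&(d>.026)])
    print(n,"jug rim",q,len(w))
    w=T[(np.hypot(T[:,0]-q[0],T[:,1]-q[1])<.075)&(T[:,2]>.025)&(T[:,2]<.09)];d=w[:,:2]-q[:2];r=np.hypot(*d.T);i=r>.043
    print(np.c_[r[i]*1e3,np.degrees(np.arctan2(d[i,1],d[i,0]))].round().astype(int).tolist())
    for b in((.58,.249),(.391,.31)):
        w=T[(np.hypot(T[:,0]-b[0],T[:,1]-b[1])<.045)&(T[:,2]>.044)&(T[:,2]<.07)];print(circ(w))
    sp=T[(np.hypot(T[:,0]-.56,T[:,1]-.01)<.06)];print("sponge zmax",sp[:,2].max(), sp[sp[:,2]>.008].mean(0))
E
```

```text
top jug rim [ 0.58175416 -0.25149572  0.02998385] 153
[[53, -47], [54, -49], [55, -51], [45, -47], [47, -50], [49, -51], [54, -53], [43, -50], [46, -52], [48, -54], [54, -55], [52, -55], [50, -55], [46, 121], [45, 126], [45, 135]]
[0.57838434 0.24767387 0.03062595]
[0.39081115 0.30731964 0.03005998]
sponge zmax 0.017401102498457055 [0.57968777 0.00429354 0.01000654]
side jug rim [ 0.58261125 -0.24733423  0.03010523] 75
[[48, 115], [43, 116], [43, 132], [43, 137]]
[0.58014095 0.25136714 0.0305543 ]
[0.39119376 0.3117077  0.03051375]
sponge zmax 0.013058540635483284 [0.59053187 0.00795549 0.00961329]
```

Call:
{"api": "drive_tool", "payload": {"motion": [[[0,-6.2,0],[0,0,0],1],[[0,-6.2,0],[0,0,0],1],[[0,-6.2,0],[0,0,0],1],[[0,-6.2,0],[0,0,0],1],[[0,-6.2,0],[0,0,0],1],[[-0.5,-6.2,0],[0,0,0],1],[[-0.4,-6,0],[0,0,0],1],[[0,0,4],[0,0,0],1],[[0,0,4],[0,0,0],1],[[0,0,4],[0,0,0],1]]}}

```text
t: 2.6
tool_pos: [0.3911, 0.3071, 0.1162]
tcp_rot: [1.0, -0.0, -0.0, 0.0]
ft_force: [0.4, 0.1, 0.1]
grip_width: 0.999
finger_force: 0.0
```

Call:
{"api": "drive_tool", "payload": {"motion": [[[0,-0.2,4],[0,0,0],1],[[0,0,3],[0,0,0],1],[[0,0,2],[0,0,0],1],[[0,0,0],[0,0,0],1],[[0,0,0],[0,0,0],0.6],[[0,0,0],[0,0,0],0.5],[[0,0,0],[0,0,0],0.5],[[0,0,0],[0,0,0],0.5]], "force": 20}}

```text
t: 3.6
tool_pos: [0.3919, 0.3092, 0.0284]
tcp_rot: [1.0, -0.001, 0.001, -0.0]
ft_force: [-1.3, -0.1, 4.0]
grip_width: 0.715
finger_force: 20.0
```

Call:
{"api": "drive_tool", "payload": {"motion": [[[0,0,-2],[0,0,0],0.5],[[0,0,-4],[0,0,0],0.5],[[0,0,-4],[0,0,0],0.5],[[1.2,5,0],[0,0,0],0.5],[[1.2,5.5,0],[0,0,0],0.5],[[1,6,0],[0,0,0],0.5],[[1,6,0],[0,0,0],0.5],[[1,6,0],[0,0,0],0.5],[[1,6,0],[0,0,0],0.5],[[0.9,5,0],[0,0,0],0.5]]}}

```text
t: 4.85
tool_pos: [0.4638, -0.0884, 0.1276]
tcp_rot: [1.0, -0.001, -0.0, 0.0]
ft_force: [0.2, -0.5, -1.7]
grip_width: 0.716
finger_force: 20.0
```

```bash
cat > held.py <<'E'
# python held.py name x y zlo zhi R [save]: circle fit of points with z in range around x,y in both cameras
import sys
from m import *
from plant import ctrl
x,y,lo,hi,R=map(float,sys.argv[1:6]);o=ctrl.get_obs();print("tcp",o["tool_pos"].round(4),o["grip_width"])
for n in("top","side"):
    c=ctrl.capture(n);W=world(c);W[c["z_map"]==0]=9;T=W.reshape(-1,3)
    k=(np.hypot(T[:,0]-x,T[:,1]-y)<R)&(T[:,2]>lo)&(T[:,2]<hi);w=T[k]
    if len(w)<5: print(n,len(w));continue
    H=hsv(c).reshape(-1,3)[k]
    print(n,len(w),"fit",circ(w).round(4),"enc",np.round(cv2.minEnclosingCircle(w[:,:2].astype(np.float32))[0],4),"z pct",np.percentile(w[:,2],[5,50,95]).round(4))
    if len(sys.argv)>6: cv2.imwrite(f"pics/{sys.argv[6]}_{n}.png",c["pixels"][:,:,::-1])
E
python3 held.py .464 -.0855 .1 .175 .06 a
```

```text
tcp [ 0.4638 -0.0884  0.1276] 0.7158759556895838
top 83 fit [ 0.4723 -0.0894  0.0412] enc [ 0.4406 -0.0901] z pct [0.1046 0.1435 0.1516]
side 318 fit [ 0.4649 -0.0875  0.0305] enc [ 0.4642 -0.0815] z pct [0.1052 0.1323 0.1605]
```

Call:
{"api": "drive_tool", "payload": {"motion": [[[0,-0.2,3],[0,0,0],0.5],[[0,0,3],[0,0,0],0.5],[[0,0,2],[0,0,0],0.5],[[0,0,0.6],[0,0,0],0.5],[[0,0,0.2],[0,0,0],0.5],[[0,0,0.1],[0,0,0],0.5],[[0,0,0.1],[0,0,0],0.5],[[0,0,0],[0,0,0],0.5]]}}

```text
t: 5.95
tool_pos: [0.4642, -0.0842, 0.038]
tcp_rot: [1.0, -0.001, 0.0, 0.0]
ft_force: [0.2, -1.3, -1.7]
grip_width: 0.716
finger_force: 20.0
```

Call:
{"api": "drive_tool", "payload": {"motion": [[[0,0,0.1],[0,0,0],0.5],[[0,0,0.1],[0,0,0],0.5],[[0,0,0],[0,0,0],0.5]]}}

```text
t: 6.32
tool_pos: [0.4641, -0.0842, 0.0364]
tcp_rot: [1.0, -0.001, 0.0, 0.0]
ft_force: [-2.0, -0.8, 5.9]
grip_width: 0.713
finger_force: 20.0
```

Call:
{"api": "drive_tool", "payload": {"motion": [[[0,0,0],[0,0,0],0.85],[[0,0,0],[0,0,0],1],[[0,0,0],[0,0,0],1],[[0,0,-3],[0,0,0],1],[[0,0,-5],[0,0,0],1],[[0,0,-4],[0,0,0],1],[[1,5.5,0],[0,0,0],1],[[1,5.5,0],[0,0,0],1],[[1,6,0],[0,0,0],1],[[1,6,0],[0,0,0],1]]}}

```text
t: 7.58
tool_pos: [0.5038, -0.316, 0.1557]
tcp_rot: [1.0, -0.001, 0.0, -0.0]
ft_force: [0.9, -0.2, -0.1]
grip_width: 0.999
finger_force: 0.0
```

```bash
python3 held.py .464 -.0855 .05 .075 .05; python3 held.py .512 -.4235 .028 .05 .03
```

```text
tcp [ 0.5038 -0.316   0.1557] 0.9988198234678519
top 130 fit [ 0.4616 -0.0853  0.0306] enc [ 0.4625 -0.086 ] z pct [0.0519 0.057  0.0621]
side 122 fit [ 0.4632 -0.0813  0.0304] enc [ 0.4635 -0.0815] z pct [0.0508 0.0553 0.0599]
tcp [ 0.5038 -0.3199  0.1551] 1.0019244449798297
top 1
side 14 fit [ 0.5112 -0.4219  0.0073] enc [ 0.509  -0.4193] z pct [0.0295 0.0347 0.0398]
```

Call:
{"api": "drive_tool", "payload": {"motion": [[[0.4,5.2,0],[0,0,0],0.7],[[0.4,5.2,0],[0,0,0],0.7],[[0,0,4],[0,0,0],0.7],[[0,0,4],[0,0,0],0.7],[[0,0,0],[0,0,0],0.7],[[0,0,0],[0,0,0],0.7]]}}

```text
t: 8.52
tool_pos: [0.5126, -0.4178, 0.0775]
tcp_rot: [1.0, -0.0, 0.001, 0.001]
ft_force: [0.4, -1.0, 1.4]
grip_width: 0.697
finger_force: 0.0
```

```bash
python3 held.py .512 -.4235 .028 .05 .03 b
```

```text
tcp [ 0.5126 -0.4178  0.0775] 0.6967246568460791
top 0
side 15 fit [ 0.5112 -0.4242  0.0093] enc [ 0.5103 -0.422 ] z pct [0.0283 0.0349 0.0384]
```

View pics/b_side.png

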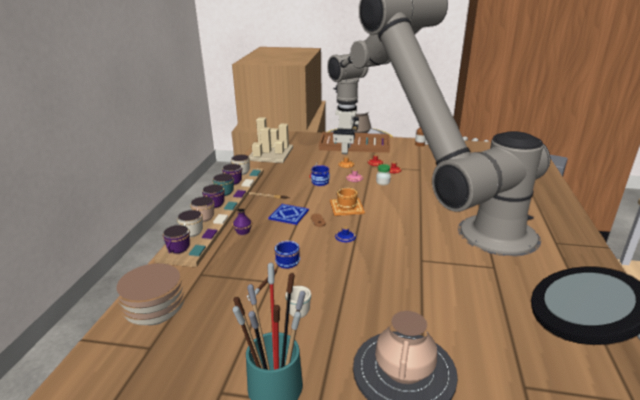

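The side view shows the ochre bowl centred on its tile at (347,200) and the open gripper over the ochre lid at (346,155).

Call:
{"api": "drive_tool", "payload": {"motion": [[[0,0.6,2],[0,0,0],0.7],[[0,0,2],[0,0,0],0.7],[[0,0,0.7],[0,0,0],0.7],[[0,0,0],[0,0,0],0.3],[[0,0,0],[0,0,0],0.1],[[0,0,0],[0,0,0],0.1],[[0,0,0],[0,0,0],0.1],[[0,0,0],[0,0,0],0.1]], "force": 15}}

```text
t: 9.62
tool_pos: [0.5117, -0.4244, 0.0291]
tcp_rot: [1.0, -0.001, 0.0, 0.0]
ft_force: [0.3, -0.1, 1.3]
grip_width: 0.212
finger_force: 15.0
```

Call:
{"api": "drive_tool", "payload": {"motion": [[[0,0,-2],[0,0,0],0.1],[[0,0,-4],[0,0,0],0.1],[[0,0,-6],[0,0,0],0.1],[[-0.9,-5.5,0],[0,0,0],0.1],[[-0.8,-5.8,0],[0,0,0],0.1],[[-0.8,-5.8,0],[0,0,0],0.1],[[-0.8,-5.8,0],[0,0,0],0.1],[[-0.8,-5.8,0],[0,0,0],0.1],[[-0.8,-5.4,0],[0,0,0],0.1],[[0,0,0],[0,0,0],0.1]]}}

```text
t: 10.88
tool_pos: [0.4624, -0.0801, 0.1501]
tcp_rot: [1.0, 0.002, 0.0, -0.0]
ft_force: [0.2, -0.7, -1.2]
grip_width: 0.216
finger_force: 15.0
```

```bash
python3 held.py .4624 -.0833 .115 .137 .04 c;python3 held.py .4624 -.0833 .05 .07 .045
```

```text
tcp [ 0.4624 -0.0801  0.1501] 0.2161390959797725
top 30 fit [ 0.5169 -0.0716  0.0835] enc [ 0.4359 -0.084 ] z pct [0.1283 0.1323 0.1359]
side 101 fit [ 0.4639 -0.0791  0.0258] enc [ 0.462 -0.076] z pct [0.1273 0.1337 0.1365]
tcp [ 0.4637 -0.0832  0.15  ] 0.21718239775144205
top 54 fit [ 0.4659 -0.0851  0.0344] enc [ 0.4413 -0.0849] z pct [0.0507 0.0567 0.0622]
side 110 fit [ 0.4633 -0.0812  0.0303] enc [ 0.4617 -0.0821] z pct [0.0508 0.0558 0.0596]
```

```bash
python3 - <<'E'
import cv2
a=cv2.imread("pics/c_top.png")[190:290,300:420];b=cv2.imread("pics/c_side.png")[120:220,290:410]
cv2.imwrite("pics/c2.png",cv2.hconcat([cv2.resize(a,None,fx=3.3,fy=4),cv2.resize(b,None,fx=3.3,fy=4)]))
E
```

```text
(no output)
```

View pics/c2.png

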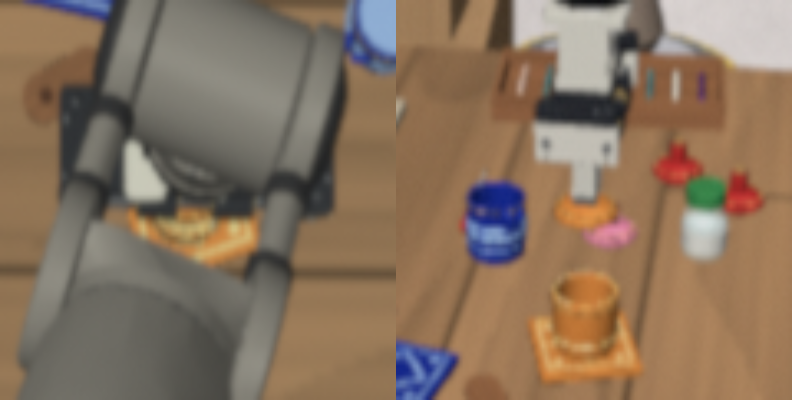

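Lid held upright at (585,210) in the right panel, directly above the bowl (585,310). I'll measure its offset from the bowl in the side view.

```bash
cat > edge.py <<'E'
# front lower outline of a coloured held piece, cast on plane z, fixed radius circle
import sys
from m import *
from plant import ctrl
def front(c,x,y,z,r,lo,hi,zlo,zhi,pad=.05):
    W=world(c);W[c["z_map"]==0]=9
    k=(np.hypot(W[...,0]-x,W[...,1]-y)<pad)&(W[...,2]>zlo)&(W[...,2]<zhi)&(cv2.inRange(hsv(c),lo,hi)>0)
    uv=[(u,np.where(k[:,u])[0].max()+.5) for u in np.where(k.any(0))[0]]
    p=plane(c,uv,z); f=least_squares(lambda q:np.hypot(p[:,0]-q[0],p[:,1]-q[1])-r,[x,y],loss="soft_l1",f_scale=.0015)
    u=np.array(uv)[:,0]; e=plane(c,[[u.min()-.5,np.median(np.array(uv)[:,1])-3],[u.max()+.5,np.median(np.array(uv)[:,1])-3]],z)
    return f.x.round(4),"rms %.4f"%np.sqrt(2*f.cost/len(p)),len(p),"mid-x %.4f width %.4f"%(e[:,0].mean(),abs(e[0,0]-e[1,0]))
E
python3 - <<'E'
from edge import *
c=ctrl.capture("side");print(ctrl.get_obs()["tool_pos"])
print("lid",front(c,.4637,-.0832,.129,.031,(5,90,80),(28,255,255),.118,.15))
W=world(c);k=(W[...,2]>.05)&(W[...,2]<.07)&(np.hypot(W[...,0]-.463,W[...,1]+.083)<.045);print("bowl",circ(W[k]),k.sum())
E
```

```text
[ 0.46349711 -0.0843465   0.14912511]
lid (array([ 0.4627, -0.0777]), 'rms 0.0014', 19, 'mid-x 0.4627 width 0.0590')
bowl [ 0.46324373 -0.08178016  0.03039936] 114
```

Call:
{"api": "drive_tool", "payload": {"motion": [[[0,0,3],[0,0,0],0.1],[[0,0,2],[0,0,0],0.1],[[0,0,0.8],[0,0,0],0.1],[[0,0,0.2],[0,0,0],0.1],[[0,0,0.2],[0,0,0],0.1],[[0,0,0.2],[0,0,0],0.1],[[0,0,0.1],[0,0,0],0.1],[[0,0,0],[0,0,0],0.1],[[0,0,0],[0,0,0],0.1]]}}

```text
t: 12.25
tool_pos: [0.4631, -0.0831, 0.0838]
tcp_rot: [1.0, -0.001, 0.0, 0.0]
ft_force: [0.5, -0.0, -1.0]
grip_width: 0.218
finger_force: 15.0
```

Call:
{"api": "drive_tool", "payload": {"motion": [[[0,0,0.1],[0,0,0],0.1],[[0,0,0.1],[0,0,0],0.1],[[0,0,0.1],[0,0,0],0.1],[[0,0,0],[0,0,0],0.1]]}}

```text
t: 12.75
tool_pos: [0.463, -0.0831, 0.081]
tcp_rot: [1.0, -0.001, 0.0, 0.0]
ft_force: [-1.4, 0.8, 3.9]
grip_width: 0.215
finger_force: 15.0
```

Call:
{"api": "drive_tool", "payload": {"motion": [[[0,0,0],[0,0,0],0.4],[[0,0,0],[0,0,0],0.6],[[0,0,-3],[0,0,0],0.8],[[0,0,-5],[0,0,0],1],[[2,-5.5,0],[0,0,0],1],[[2,-5.5,0],[0,0,0],1],[[2,-5.5,0],[0,0,0],1],[[2,-5.5,0],[0,0,0],1],[[2,-5.5,0],[0,0,0],1],[[1.7,-5.7,0],[0,0,0],1]]}}

```text
t: 14.0
tool_pos: [0.5809, 0.2505, 0.1603]
tcp_rot: [1.0, -0.001, 0.0, 0.0]
ft_force: [0.5, -0.5, 0.2]
grip_width: 0.999
finger_force: 0.0
```

```bash
python3 held.py .463 -.0833 .083 .11 .03 d;python3 held.py .463 -.0833 .06 .077 .045; python3 held.py .58 .249 .044 .06 .045
```

```text
tcp [0.5809 0.2505 0.1603] 0.9988175103406833
top 19 fit [ 0.4609 -0.0846  0.0045] enc [ 0.4594 -0.0841] z pct [0.0866 0.089  0.0933]
side 19 fit [ 0.4646 -0.0783  0.0074] enc [ 0.4624 -0.0781] z pct [0.0832 0.0867 0.0914]
tcp [0.5807 0.2542 0.1597] 1.0021716554476487
top 376 fit [ 0.462  -0.0845  0.0225] enc [ 0.4613 -0.0851] z pct [0.0609 0.0659 0.0709]
side 136 fit [ 0.4626 -0.0801  0.0217] enc [ 0.4638 -0.0807] z pct [0.0607 0.0665 0.0715]
tcp [0.5799 0.2496 0.1597] 0.9997350253811023
top 30 fit [0.5788 0.2507 0.0333] enc [0.5802 0.2362] z pct [0.0443 0.0492 0.0526]
side 162 fit [0.5803 0.2516 0.0305] enc [0.5807 0.2517] z pct [0.0444 0.0486 0.0518]
```

The ochre lid is seated, with its knob top near 0.09 m and concentric with the bowl. Next is the blue bowl.

Call:
{"api": "drive_tool", "payload": {"motion": [[[0,0,4],[0,0,0],1],[[0,0,4],[0,0,0],1],[[0,0,3],[0,0,0],1],[[0,0,2.2],[0,0,0],1],[[0,0,0],[0,0,0],1],[[0,0,0],[0,0,0],0.6],[[0,0,0],[0,0,0],0.5],[[0,0,0],[0,0,0],0.5],[[0,0,0],[0,0,0],0.5]], "force": 20}}

```text
t: 15.42
tool_pos: [0.5809, 0.2488, 0.0297]
tcp_rot: [1.0, -0.001, 0.001, -0.0]
ft_force: [0.0, -0.7, 5.1]
grip_width: 0.728
finger_force: 20.0
```

Call:
{"api": "drive_tool", "payload": {"motion": [[[0,0,0],[0,0,0],0.5],[[0,0,-2],[0,0,0],0.5],[[0,0,-3],[0,0,0],0.5],[[0,0,-3],[0,0,0],0.5],[[1.2,5,0],[0,0,0],0.5],[[1.2,5.1,0],[0,0,0],0.5],[[1.2,5.1,0],[0,0,0],0.5],[[1.2,5.1,0],[0,0,0],0.5],[[1.1,5.1,0],[0,0,0],0.5],[[0,0,0],[0,0,0],0.5]]}}

```text
t: 16.68
tool_pos: [0.6394, -0.0093, 0.1082]
tcp_rot: [1.0, -0.003, -0.0, 0.0]
ft_force: [-0.2, 0.6, -2.0]
grip_width: 0.726
finger_force: 20.0
```

```bash
python3 held.py .64 -.0055 .12 .15 .05 e;python3 - <<'E'
import cv2
a=cv2.imread("pics/e_top.png")[130:250,270:390];b=cv2.imread("pics/e_side.png")[130:250,230:350]
cv2.imwrite("pics/e2.png",cv2.hconcat([cv2.resize(a,None,fx=3.3,fy=3.3),cv2.resize(b,None,fx=3.3,fy=3.3)]))
E
```

```text
tcp [ 0.6394 -0.0093  0.1082] 0.7264570176455425
top 14 fit [ 0.6352 -0.0325  0.0126] enc [ 0.6382 -0.0421] z pct [0.1247 0.1303 0.1437]
side 90 fit [0.6429 0.0014 0.0348] enc [0.637  0.0009] z pct [0.1211 0.1258 0.1384]
```

View pics/e2.png

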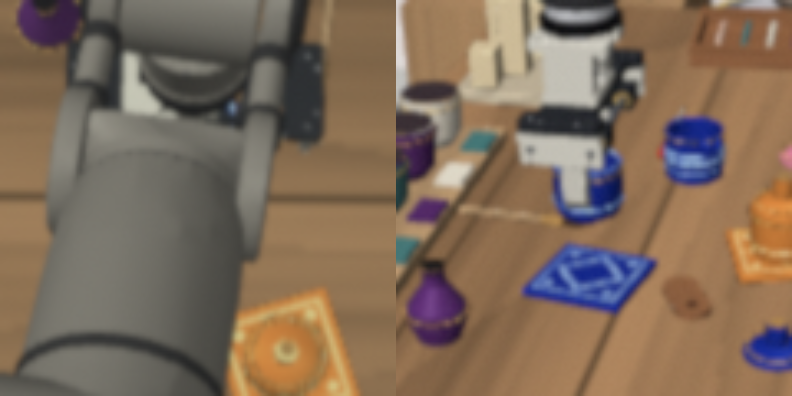

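The bowl hangs upright above the blue tile, and the ochre lid sits centred on its bowl.

Call:
{"api": "drive_tool", "payload": {"motion": [[[0,-0.1,3],[0,0,0],0.5],[[0,0,2],[0,0,0],0.5],[[0,0,1.2],[0,0,0],0.5],[[0,0,0.4],[0,0,0],0.5],[[0,0,0.2],[0,0,0],0.5],[[0,0,0.1],[0,0,0],0.5],[[0,0,0],[0,0,0],0.5],[[0,0,0],[0,0,0],0.5]]}}

```text
t: 17.77
tool_pos: [0.6393, -0.0044, 0.04]
tcp_rot: [1.0, -0.001, 0.0, 0.0]
ft_force: [0.4, 0.2, -1.6]
grip_width: 0.726
finger_force: 20.0
```

Call:
{"api": "drive_tool", "payload": {"motion": [[[0,0,0.1],[0,0,0],0.5],[[0,0,0.1],[0,0,0],0.5],[[0,0,0.05],[0,0,0],0.5],[[0,0,0],[0,0,0],0.5]]}}

```text
t: 18.27
tool_pos: [0.6391, -0.0044, 0.0377]
tcp_rot: [1.0, -0.001, 0.0, 0.0]
ft_force: [-2.9, 0.4, 5.4]
grip_width: 0.727
finger_force: 20.0
```

Call:
{"api": "drive_tool", "payload": {"motion": [[[0,0,0],[0,0,0],0.85],[[0,0,0],[0,0,0],1],[[0,0,0],[0,0,0],1],[[0,0,-3],[0,0,0],1],[[0,0,-5],[0,0,0],1],[[0,0,-5],[0,0,0],1],[[-1.2,5,0],[0,0,0],1],[[-1.5,5,0],[0,0,0],1],[[-1.5,5,0],[0,0,0],1],[[-1.5,5,0],[0,0,0],1]]}}

```text
t: 19.52
tool_pos: [0.5813, -0.2057, 0.1672]
tcp_rot: [1.0, -0.0, 0.0, 0.0]
ft_force: [0.9, -0.5, -0.0]
grip_width: 0.999
finger_force: 0.0
```

Call:
{"api": "drive_tool", "payload": {"motion": [[[0,4.5,0],[0,0,0],1],[[0,0,0],[0,0,0.175],1],[[0,0,0],[0,0,0.175],1],[[0,0,0],[0,0,0.175],1],[[0,0,0],[0,0,0.175],1],[[0,0,0],[0,0,0.175],1],[[0,0,3],[0,0,0],1],[[0,0,0],[0,0,0],1]]}}

```text
t: 20.52
tool_pos: [0.5805, -0.2485, 0.135]
tcp_rot: [0.906, -0.424, -0.003, -0.0]
ft_force: [0.1, -0.6, 1.0]
grip_width: 1.002
finger_force: 0.0
```

```bash
python3 held.py .64 -.0055 .05 .07 .045; python3 held.py .582 -.2495 .055 .075 .04 f;python3 - <<'E'
import cv2
b=cv2.imread("pics/f_side.png")[100:250,230:430]
cv2.imwrite("pics/f2.png",cv2.resize(b,None,fx=4,fy=4))
E
```

```text
tcp [ 0.5805 -0.2485  0.135 ] 1.0018182648023417
top 159 fit [ 0.6367 -0.0056  0.0305] enc [ 0.6375 -0.0057] z pct [0.0518 0.0569 0.0623]
side 128 fit [ 0.6383 -0.0015  0.0304] enc [ 0.6376 -0.0021] z pct [0.0505 0.0562 0.0598]
tcp [ 0.582  -0.2493  0.1375] 1.0003023286518247
top 0
side 67 fit [ 0.5822 -0.2481  0.0302] enc [ 0.5792 -0.2483] z pct [0.0558 0.0589 0.0625]
```

View pics/f2.png

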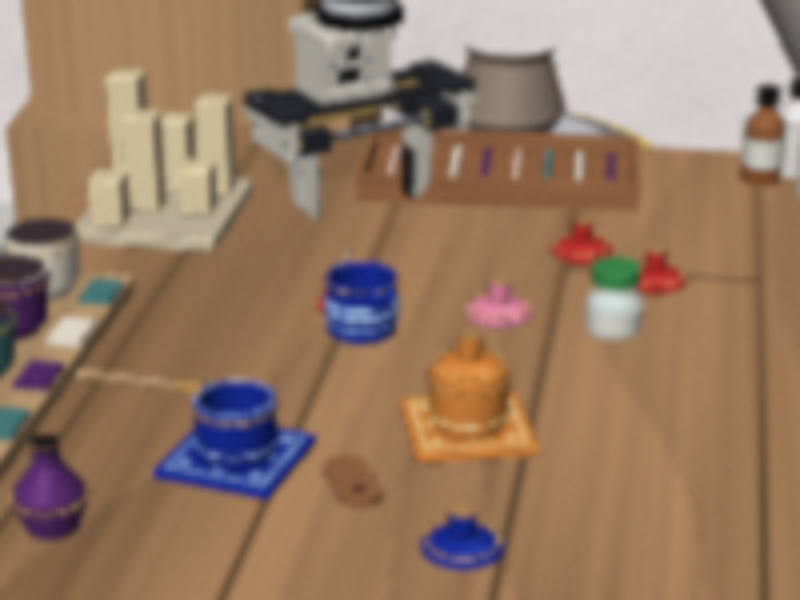

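The ochre set is complete, and the blue bowl stands on its tile at (235,420). The gripper is open over the jug at (362,300), with its fingers across the handle–spout line.

Call:
{"api": "drive_tool", "payload": {"motion": [[[0,0,4],[0,0,0],1],[[0,0,4],[0,0,0],1],[[0,0,2.4],[0,0,0],1],[[0,0,0],[0,0,0],1],[[0,0,0],[0,0,0],0.6],[[0,0,0],[0,0,0],0.5],[[0,0,0],[0,0,0],0.5],[[0,0,0],[0,0,0],0.5],[[0,0,0],[0,0,0],0.5]], "force": 20}}

```text
t: 21.85
tool_pos: [0.5823, -0.2496, 0.0344]
tcp_rot: [0.906, -0.424, 0.001, 0.0]
ft_force: [-0.5, -0.1, 6.1]
grip_width: 0.717
finger_force: 20.0
```

Call:
{"api": "drive_tool", "payload": {"motion": [[[0,0,-2],[0,0,0],0.5],[[0,0,-4],[0,0,0],0.5],[[0,0,-5],[0,0,0],0.5],[[-3.1,-4,0],[0,0,0],0.5],[[-3.1,-4,0],[0,0,0],0.5],[[-3.1,-4,0],[0,0,0],0.5],[[-3,-4,0],[0,0,0],0.5],[[-3,-4,0],[0,0,0],0.5],[[0,0,0],[0,0,0],0.5],[[0,0,0],[0,0,0],0.5]]}}

```text
t: 23.1
tool_pos: [0.6372, -0.004, 0.1428]
tcp_rot: [0.906, -0.424, -0.0, 0.0]
ft_force: [0.0, 0.2, -2.0]
grip_width: 0.719
finger_force: 20.0
```

```bash
python3 - <<'E'
from edge import *
P=[]
for i in range(3):
    c=ctrl.capture("side");P.append(ctrl.get_obs()["tool_pos"])
print(np.mean(P,0),np.std(P,0))
W=world(c);W[c["z_map"]==0]=9
zt=P[-1][2]-.0344
print("tcp-derived jug z",zt)
for lo,hi in((zt+.058,zt+.078),):
    k=(W[...,2]>lo)&(W[...,2]<hi)&(np.hypot(W[...,0]-.638,W[...,1]+.0)<.045)&(cv2.inRange(hsv(c),(100,80,40),(130,255,255))>0)
    w=W[k];q=circ(w)
    for _ in range(3):
        d=np.hypot(w[:,0]-q[0],w[:,1]-q[1]);q=circ(w[(d<.0345)&(d>.024)])
    print("rim",q.round(4),k.sum())
k=(W[...,2]>.05)&(W[...,2]<.07)&(np.hypot(W[...,0]-.638,W[...,1]+.002)<.045);print("bowl rim",circ(W[k]).round(4))
k=(W[...,2]>zt+.01)&(W[...,2]<zt+.05)&(np.hypot(W[...,0]-.638,W[...,1]+.0)<.07)&(cv2.inRange(hsv(c),(100,80,40),(130,255,255))>0)
w=W[k];f=least_squares(lambda q:np.hypot(w[:,0]-q[0],w[:,1]-q[1])-.0325,[.638,0],loss="soft_l1",f_scale=.002);print("jug body",f.x)
k=(W[...,2]>.02)&(W[...,2]<.05)&(np.hypot(W[...,0]-.638,W[...,1]+.0)<.05)&(cv2.inRange(hsv(c),(100,80,40),(130,255,255))>0)
w=W[k];f=least_squares(lambda q:np.hypot(w[:,0]-q[0],w[:,1]-q[1])-.033,[.638,-.03],loss="soft_l1",f_scale=.002);print("bowl body",f.x)
b=c["pixels"][110:230,230:350,::-1];cv2.imwrite("pics/g.png",cv2.resize(b,None,fx=5,fy=5))
E
```

```text
[ 0.63725422 -0.00492879  0.14298724] [4.16885990e-05 2.22260134e-04 8.65787232e-05]
tcp-derived jug z 0.10868701031359869
rim [ 0.6375 -0.0036  0.0297] 52
bowl rim [ 0.6381 -0.0014  0.0307]
jug body [ 0.63825346 -0.00524645]
bowl body [ 0.63931694 -0.00286325]
```

View pics/g.png

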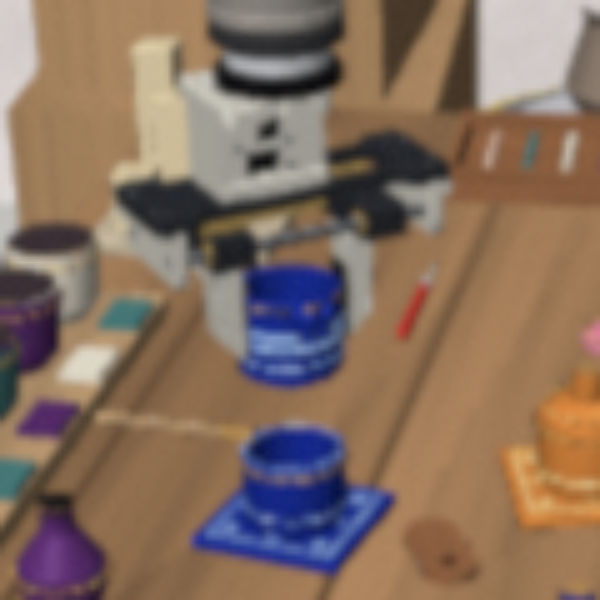

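The jug hangs upright and is within about 2 mm of the bowl's axis. I'll correct that and lower it.

Call:
{"api": "drive_tool", "payload": {"motion": [[[-0.05,-0.15,2],[0,0,0],0.5],[[0,0,2],[0,0,0],0.5],[[0,0,0.7],[0,0,0],0.5],[[0,0,0.3],[0,0,0],0.5],[[0,0,0.2],[0,0,0],0.5],[[0,0,0.2],[0,0,0],0.5],[[0,0,0],[0,0,0],0.5],[[0,0,0],[0,0,0],0.5]]}}

```text
t: 24.25
tool_pos: [0.6385, -0.0023, 0.0895]
tcp_rot: [0.906, -0.424, 0.0, -0.0]
ft_force: [0.2, -0.3, -2.1]
grip_width: 0.718
finger_force: 20.0
```

Call:
{"api": "drive_tool", "payload": {"motion": [[[0,0,0.1],[0,0,0],0.5],[[0,0,0.1],[0,0,0],0.5],[[0,0,0.1],[0,0,0],0.5],[[0,0,0],[0,0,0],0.5]]}}

```text
t: 24.75
tool_pos: [0.6384, -0.0024, 0.0864]
tcp_rot: [0.906, -0.424, 0.0, 0.0]
ft_force: [-0.7, -0.1, 0.5]
grip_width: 0.718
finger_force: 20.0
```

Call:
{"api": "drive_tool", "payload": {"motion": [[[0,0,0.05],[0,0,0],0.5],[[0,0,0.05],[0,0,0],0.5],[[0,0,0],[0,0,0],0.5]]}}

```text
t: 25.12
tool_pos: [0.6385, -0.0024, 0.0864]
tcp_rot: [0.906, -0.424, 0.0, -0.0]
ft_force: [-3.5, 0.5, 7.1]
grip_width: 0.717
finger_force: 20.0
```

Call:
{"api": "drive_tool", "payload": {"motion": [[[0,0,0],[0,0,0],0.85],[[0,0,0],[0,0,0],1],[[0,0,0],[0,0,0],1],[[0,0,-3],[0,0,0],1],[[0,0,-5],[0,0,0],1],[[0,0,-3],[0,0,-0.175],1],[[0,0,0],[0,0,-0.175],1],[[0,0,0],[0,0,-0.175],1],[[0,0,0],[0,0,-0.175],1],[[0,0,0],[0,0,-0.175],1]]}}

```text
t: 26.38
tool_pos: [0.6384, -0.0023, 0.195]
tcp_rot: [1.0, 0.002, -0.0, 0.0]
ft_force: [0.3, -0.1, -0.0]
grip_width: 1.0
finger_force: 0.0
```

Call:
{"api": "drive_tool", "payload": {"motion": [[[-5,-2.7,0],[0,0,0],0.7],[[-5,-2.6,0],[0,0,0],0.7],[[-5,-2.6,0],[0,0,0],0.7],[[-4.8,-2.6,0],[0,0,0],0.7],[[0,0,4],[0,0,0],0.7],[[0,0,4],[0,0,0],0.7],[[0,0,4],[0,0,0],0.7],[[0,0,0],[0,0,0],0.7]]}}

```text
t: 27.38
tool_pos: [0.4386, 0.1027, 0.0733]
tcp_rot: [1.0, -0.001, -0.003, 0.0]
ft_force: [0.3, -0.2, 0.5]
grip_width: 0.701
finger_force: 0.0
```

```bash
python3 held.py .441 .103 .028 .05 .03; python3 held.py .638 -.004 .107 .125 .06; python3 held.py .638 -.004 .085 .105 .036 i
```

```text
tcp [0.4386 0.1027 0.0733] 0.7012525445743533
top 0
side 26 fit [0.4424 0.1057 0.0075] enc [0.4438 0.1089] z pct [0.0283 0.0351 0.0398]
tcp [0.4411 0.1029 0.0759] 0.6998139571541474
top 173 fit [ 0.6368 -0.0043  0.031 ] enc [ 0.6362 -0.0052] z pct [0.1074 0.1108 0.115 ]
side 112 fit [ 6.384e-01 -6.000e-04  3.100e-02] enc [0.636  0.0035] z pct [0.1074 0.1103 0.1138]
tcp [0.4417 0.1029 0.0767] 0.6961437825359249
top 111 fit [ 0.6353 -0.0051  0.0305] enc [ 0.6369 -0.0036] z pct [0.0862 0.0942 0.1035]
side 158 fit [ 0.6388 -0.0017  0.0306] enc [ 0.6399 -0.0032] z pct [0.0862 0.0962 0.104 ]
```

Call:
{"api": "drive_tool", "payload": {"motion": [[[0,0,2],[0,0,0],0.7],[[0,0,2],[0,0,0],0.7],[[0,0,0.7],[0,0,0],0.7],[[0,0,0],[0,0,0],0.3],[[0,0,0],[0,0,0],0.1],[[0,0,0],[0,0,0],0.1],[[0,0,0],[0,0,0],0.1],[[0,0,0],[0,0,0],0.1]], "force": 15}}

```text
t: 28.68
tool_pos: [0.4406, 0.1028, 0.0284]
tcp_rot: [1.0, -0.001, 0.0, 0.0]
ft_force: [0.3, 0.2, 2.6]
grip_width: 0.213
finger_force: 15.0
```

Call:
{"api": "drive_tool", "payload": {"motion": [[[0,0,-2],[0,0,0],0.1],[[0,0,-5],[0,0,0],0.1],[[0,0,-5],[0,0,0],0.1],[[0,0,-5],[0,0,0],0.1],[[5,2.6,0],[0,0,0],0.1],[[5,2.6,0],[0,0,0],0.1],[[5,2.7,0],[0,0,0],0.1],[[4.8,2.7,0],[0,0,0],0.1],[[0,0,0],[0,0,0],0.1],[[0,0,0],[0,0,0],0.1]]}}

```text
t: 29.92
tool_pos: [0.6375, -0.0031, 0.1974]
tcp_rot: [1.0, -0.001, -0.001, -0.0]
ft_force: [-0.6, 0.5, 0.0]
grip_width: 0.215
finger_force: 15.0
```

```bash
python3 - <<'E'
from edge import *
c=ctrl.capture("side");p=ctrl.get_obs()["tool_pos"];print(p)
zt=p[2]-.0284
print("lid",front(c,.6385,-.002,zt+.008,.031,(100,80,40),(130,255,255),zt-.002,zt+.03))
W=world(c);W[c["z_map"]==0]=9
k=(W[...,2]>.107)&(W[...,2]<.125)&(np.hypot(W[...,0]-.638,W[...,1]+.002)<.05);print("jug rim",circ(W[k]).round(4))
b=c["pixels"][110:230,230:350,::-1];cv2.imwrite("pics/k.png",cv2.resize(b,None,fx=5,fy=5))
E
```

```text
[ 0.63732116 -0.00268622  0.19793419]
lid (array([0.6378, 0.0035]), 'rms 0.0019', 20, 'mid-x 0.6379 width 0.0591')
jug rim [ 0.6379 -0.0008  0.031 ]
```

View pics/k.png

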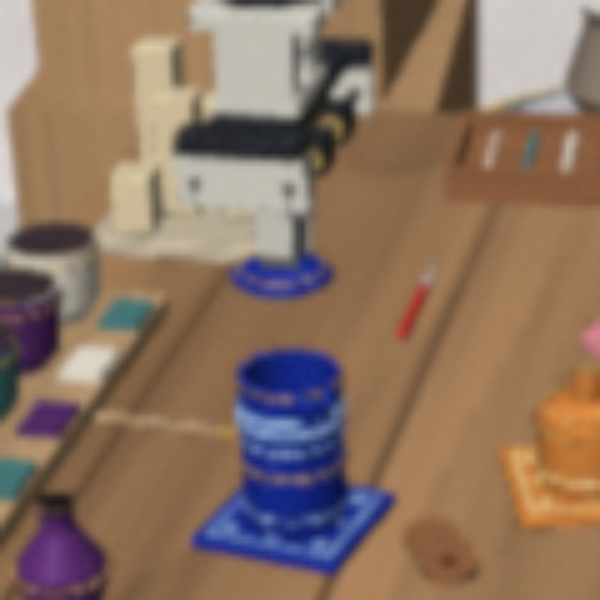

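The lid hangs level above the jug, with the same measured bias as for the ochre lid, which seated well. I'll lower it.

Call:
{"api": "drive_tool", "payload": {"motion": [[[0,0,2.5],[0,0,0],0.1],[[0,0,2],[0,0,0],0.1],[[0,0,0.9],[0,0,0],0.1],[[0,0,0.3],[0,0,0],0.1],[[0,0,0.2],[0,0,0],0.1],[[0,0,0.1],[0,0,0],0.1],[[0,0,0.1],[0,0,0],0.1],[[0,0,0],[0,0,0],0.1],[[0,0,0],[0,0,0],0.1]]}}

```text
t: 31.1
tool_pos: [0.6384, -0.0034, 0.1373]
tcp_rot: [1.0, -0.001, 0.0, 0.0]
ft_force: [0.2, -0.7, -0.5]
grip_width: 0.211
finger_force: 15.0
```

Call:
{"api": "drive_tool", "payload": {"motion": [[[0,0,0.1],[0,0,0],0.1],[[0,0,0.1],[0,0,0],0.1],[[0,0,0.1],[0,0,0],0.1],[[0,0,0],[0,0,0],0.1]]}}

```text
t: 31.6
tool_pos: [0.6385, -0.0034, 0.1344]
tcp_rot: [1.0, -0.001, 0.0, 0.0]
ft_force: [-0.0, 0.7, -0.1]
grip_width: 0.217
finger_force: 15.0
```

Call:
{"api": "drive_tool", "payload": {"motion": [[[0,0,0.05],[0,0,0],0.1],[[0,0,0.05],[0,0,0],0.1],[[0,0,0],[0,0,0],0.1]]}}

```text
t: 31.98
tool_pos: [0.6387, -0.0034, 0.1343]
tcp_rot: [1.0, -0.001, 0.001, 0.0]
ft_force: [-2.1, -0.4, 5.8]
grip_width: 0.22
finger_force: 15.0
```

Seated. I'll release, rise and move clear to inspect.

Call:
{"api": "drive_tool", "payload": {"motion": [[[0,0,0],[0,0,0],0.4],[[0,0,0],[0,0,0],0.6],[[0,0,0],[0,0,0],0.6],[[0,0,-3],[0,0,0],0.7],[[0,0,-5],[0,0,0],0.8],[[-1,5,0],[0,0,0],0.8],[[-1,5,0],[0,0,0],0.8],[[-1,5,0],[0,0,0],0.8],[[-1,5,0],[0,0,0],0.8],[[-1,5,0],[0,0,0],0.8]]}}

```text
t: 33.22
tool_pos: [0.5875, -0.2548, 0.2129]
tcp_rot: [1.0, -0.001, -0.0, -0.0]
ft_force: [-0.2, -0.7, 0.9]
grip_width: 0.8
finger_force: 0.0
```

```bash
python3 held.py .638 -.003 .133 .16 .03 l; python3 held.py .638 -.003 .115 .128 .05;python3 held.py .7518 .116 .066 .09 .03;python3 - <<'E'
import cv2
a=cv2.imread("pics/l_top.png")[120:270,250:450];b=cv2.imread("pics/l_side.png")[110:260,230:430]
cv2.imwrite("pics/l2.png",cv2.hconcat([cv2.resize(a,None,fx=2,fy=2.6),cv2.resize(b,None,fx=2,fy=2.6)]))
E
```

```text
tcp [ 0.5875 -0.2548  0.2129] 0.800107046694113
top 26 fit [ 0.636  -0.0043  0.0059] enc [ 0.637  -0.0049] z pct [0.1363 0.143  0.1476]
side 30 fit [6.408e-01 4.000e-04 8.700e-03] enc [6.402e-01 6.000e-04] z pct [0.1339 0.1413 0.1456]
tcp [ 0.5865 -0.2584  0.2125] 0.7985716184644092
top 352 fit [ 0.6392 -0.0043  0.0221] enc [ 0.635  -0.0011] z pct [0.1157 0.1201 0.1246]
side 134 fit [ 6.395e-01 -5.000e-04  2.220e-02] enc [ 0.6388 -0.001 ] z pct [0.1158 0.1206 0.1247]
tcp [ 0.5876 -0.254   0.2127] 0.7974440059307798
top 53 fit [0.7512 0.1136 0.0078] enc [0.7521 0.1129] z pct [0.0696 0.0743 0.0786]
side 34 fit [0.7523 0.118  0.009 ] enc [0.7514 0.1168] z pct [0.0672 0.074  0.0765]
```

View pics/l2.png

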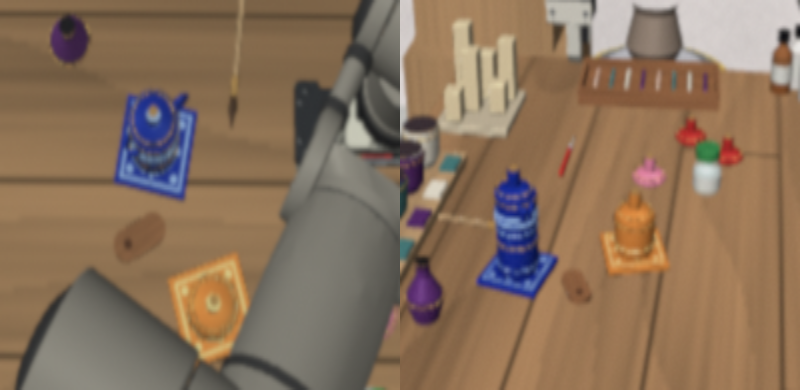

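Both stacks are upright and seated: blue at (516,230), with its knob top near 0.144 m, and ochre at (635,230). The vase and jar have not moved, so I'm handing in.

```bash
python3 -c "
from plant import ctrl
print(ctrl.close_job())"
```

```text
the job is handed in; nothing more can be done
None
```

Both sets are made up on their own tiles and the job is handed in at about 33 s; every piece looked upright and seated in the last pictures, the glaze jar, white cup and violet vase were never touched, and no verdict came back.

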